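# Release the cam stop and push the bottle carriage home

### The job

On the bottle reader, first push the cam's lever round until the cam is at its low point (lever against its stop), leaving the carriage back where it is; then push the carriage fully forward so that the sample bottle stands between the two black posts. Both are pushes with the fingertips: the sample bottle rides along standing in its pocket and is never lifted out, and the other bottles and things stay where they are.

Things in the scene. Friction and masses are not known exactly. Their poses are not given: they have to be found in the camera images.
- stand: Bottle reader: fixed grey plate 270x190x12 mm; origin at its underside's centre, x = the carriage's forward direction, y left of it, z up. In this frame (mm): carriage guides along x at y=0; black optical posts 14 mm square, tops 70 above the bench, at x=-14, y=+40 and -40; display box 75x40, 54 high, at x=-92, y=73; cam axis at x=36, y=0.
- carriage (a joint): Travel of the bottle carriage (follower slide) along the stand's +x, m: 0 fully back, 0.041 fully forward at its end stop, bottle between the posts. Friction about 2 N; stays where left. Its flat nose meets the cam's rim: stopped at 0.016 with the cam at its high point, at 0.025 with it at 1.9 rad; goes fully forward only with the cam within 0.35 rad of low.
- cam (a joint): Angle of the eccentric cam, rad. 0 = low point: lobe away from the carriage, lever along the stand's +y against its stop peg. Grows clockwise seen from above to 2.75 (near the high point, carriage blocked); the lever points along (sin a, cos a) in the stand's x, y. To lower, push anticlockwise, round the side away from the carriage. Stiff: 0.28 N m, 4 to 5 N at the pin; stays where left.
- cam_axis (a point): Point on the cam's axis, on top of its hub, 50 mm above the bench. The cam is a steel disc of radius 26 mm whose centre is 13 mm off this axis, 16 to 30 mm above the bench; the hub is 20 mm in diameter.
- stop_peg (a point): Centre of the top of the steel peg that stops the lever at the cam's low point: 8 mm thick, top 44 mm above the bench, at x=25.5, y=48 mm in the stand's frame. (A like peg at x=39.5, y=-50 mm marks the other end of the lever's swing.)
- lever_pin (a point): Centre of the top of the upright steel pin at the lever's end: 12 mm diameter, 65 mm from the cam's axis, top 87 mm above the bench. It stands on the flat lever bar (12 mm wide), whose top is 44 mm above the bench, so 43 mm of pin are free to be pushed.
- push_face (a point): Point on the rear face of the carriage's upright push plate, 70 mm above the bench, on the carriage's centre line. The plate is 44 mm wide, 8 mm thick, its top 90 mm above the bench; its rear face looks along the stand's -x. Push it along the stand's +x. It lies 95 mm behind the stand's origin when the carriage is fully back.
- pocket (a point): Centre of the floor of the carriage's square pocket (31 mm inside, walls 4 mm thick and 18 mm high), 23 mm above the bench and 40 mm ahead of the rear face of the push plate; axes as the stand's.
- sample: The sample bottle, standing loose in the carriage's pocket, top 98 mm above the bench: capped clear glass bottle, 28 mm diameter, 75 mm tall with white cap; origin at the centre of its underside, z up along the bottle. 
- vial_a: Bystander, loose on the rear right corner of the base plate: capped clear glass bottle, 28 mm diameter, 75 mm tall with white cap; origin at the centre of its underside, z up along the bottle. 
- vial_b: Bystander, loose on the right side of the base plate: capped clear glass bottle, 28 mm diameter, 75 mm tall with white cap; origin at the centre of its underside, z up along the bottle. 
- vial_c: Bystander, loose on the bench to the left: capped clear glass bottle, 28 mm diameter, 75 mm tall with white cap; origin at the centre of its underside, z up along the bottle. 
- cap: Bystander, loose bottle cap, disc of 34 mm diameter, 14 mm high, on the bench; origin at the centre of its underside.
- beaker: Bystander, loose glass beaker, 70 mm diameter, 90 mm tall, to the right of the reader; origin at the centre of its underside.
- card_box: Bystander, loose small card box 55 x 38 x 16 mm on the bench to the right; origin at the centre of its underside.

How it is judged (in metres and radians):
On the way, in this order (a step that is already met when the one before it is completed fails the run):
1. the cam is turned to its low point while the carriage is still back (value of joint cam below 0.35 rad and value of joint carriage below 0.01 m), for 0.2 s.
2. the carriage is pushed fully forward with the cam low (value of joint cam below 0.35 rad and value of joint carriage above 0.0385 m), for 0.2 s.
At the end, for the whole second after the job is handed in: The cam is within 0.35 rad of its low point, the carriage within 2.5 mm of its forward end stop and at rest, the sample bottle upright (within 0.12 rad), at rest and seated in the pocket (within 6 mm of its centre, not raised more than 4 mm) (all of step 2 and horizontal distance between sample and pocket below 0.006 m and angle between sample's own z axis and vertical below 0.12 rad and height (world z) of sample below 0.027 m and linear speed of sample below 0.02 m/s and velocity of joint carriage below 0.01 m/s); the robot touches nothing.
It fails at once if the sample bottle is lifted more than 8 mm, or tipped more than 0.3 rad (height (world z) of sample above 0.031 m or angle between sample's own z axis and vertical above 0.3 rad).
It fails at once if the carriage is pushed forward (more than 12 mm) before the cam is near its low point (value of joint carriage above 0.012 m and value of joint cam above 0.5 rad).
It fails at once if another loose thing is moved more than 15 mm (distance of any of vial_a, vial_b, vial_c, cap, beaker, card_box from where it was at the start of the episode above 0.015 m).
It also fails if it takes over 58 s, if anything falls off the work surface, if the arm or the gripper's body presses on something with over 40 N, if the wrist force passes 120 N, or if a joint passes its speed limit or range.

### The arm

A 6-joint arm with a two-finger parallel gripper is mounted at the origin on the work surface. World frame = base frame: x ahead of the robot, y to its left, z up, the work surface at z = 0. Lengths are in m, angles in degrees, forces in N, time in s.
With the tool pointing down it reaches from about 0.3 to 0.85 m from the base axis. Payload 5.4 kg.
Tool frame: the origin (TCP) lies at the very end of the fingers, on their centre line; the grasp point (between the pads) lies 19 mm behind it; x points along the fingers, y is the direction in which the jaws open and shut, and the axes are right-handed (so a half turn about x gives the same grasp; the last joint's range is limited). The gripper opens to 85 mm and grips with 20 to 120 N. Pads are 22 mm wide; open, the fingers measure 114 mm over their backs; the gripper's body (76 mm by 85 mm) begins 54 mm behind the grasp point. The pads swing forward as they close: fully open they stand 13 mm farther back than shut.
Start: joints at [-77.412, 9.076, 91.501, -0, 79.423, -12.038], TCP at [0.24, -0.523, 0.231] pointing down, gripper open.
Joint ranges: [-166.64, 166.64], [-54.1, 131.32], [10.49, 154.53], [-73.88, 253.88], [9.74, 151.15], [-171.62, 171.62]. Speed limits (degrees/s): [147.25, 147.25, 180, 180, 180, 180].

### API

Orientations are given as a 3x3 rotation matrix whose columns are the frame's x, y, z axes.
In Python, from cell import bot, eyes gives the robot as it stands.
- The arm moves only by the tool apply_moves, never from a script. Its argument "targets" is a list of rows, each a list of 5 numbers: the closure, from -1 (fully open) to 1 (shut), so that 0 is half open, then the shift along the tool's x, y, z scaled (see below), then the turn about the tool's x scaled (see below). In form: [[claw, tx, ty, tz, roll], ...]. A call has 1 to 5 rows; each row is the pose to reach, as a shift and turn from the pose measured when the call began, along the tool's axes at that moment; what a row does not reach only later rows make up. The controller multiplies each number of a shift by 20 cm and each number of a turn by 90 degrees. A row lasts 1/12 s, in which the tool goes at most 41.7 mm and 7.16 degrees, less where a joint would pass 70% of its speed; a pose out of reach is approached as far as the arm can. A call with a number of a shift or a turn outside -1 to 1 is refused whole. A call with a gripper value outside its range is refused whole. The fingers move at their own pace and stop on an object; "force" is the grip in N (left out, the last holds). Time passes only in rows, so rows that repeat a pose let the fingers close. It gives the time, the measured TCP pose, the force and the opening at its end, in the units of the state.
- bot.state(): the state, without advancing time (a new reading comes with each control period).
- eyes.snapshot(name): name is "scene" or "top" or "wrist"; returns a dict with "color" (384x512x3 uint8, red, green, blue), "camera_matrix" (3x3 intrinsics, pixels), "R" (3x3) and "t" (3): a world point X has camera coordinates R X + t; the wrist camera has in their place "tool_from_camera" (4x4, takes a point from camera to tool coordinates, whose origin is the TCP and whose axes are the tool frame's). Camera axes: x right, y down, z forward; pixel columns grow to the right and rows downward; lengths in m; the calibration is good to about 2 mm. A picture is of the moment at which its call begins: read the wrist's pose just before it. There is no depth.
- bot.close_job(): hands the job in, once; it reports no verdict.
The state is a dict: "time": time; "joints": joint angles; "qvel": joint speeds; "effort": joint torques, N m; "tcp_pos": TCP position; "orientation": TCP orientation; "wrist_force": force on the tool from outside, world axes, zero at the start; "moment": the same for the moment, N m; "finger_gap": opening from 0.0 (shut) to 1.0 (fully open).
Only numpy, scipy, OpenCV 4.12 (cv2) and the standard library are available. Lean on these libraries where they do the work, as an engineer would, in place of code of your own. Each camera call takes 0.05 s, during which the arm holds its last target.

## Working session

There is one attempt and no reset: what is moved stays moved. The work goes in short steps, Python scripts to look and compute and a tool call to move; the robot and the scene stay as the last step left them, time stands still between calls to the robot, and variables do not carry over. Pictures are saved under pics/ and viewed, and the job is handed in when it is done.

Besides the shell and the picture viewer there is one more tool, called after "Request:" as a command line: name --pt "numbers of a row" for each row, then --argument value for the rest. apply_moves: Moves the arm, as the interface text tells. Shifts and turns lie within -1 to 1; 1 stands for 20 cm of shift or 90 degrees of turn. Its arguments: {"type":"object","properties":{"targets":{"type":"array","items":{"type":"array","items":{"type":"number","minimum":-1,"maximum":1}}},"force":{"type":"number"}},"required":["targets"]}

```bash
ls; mkdir -p pics; python3 - <<'E'
from cell import bot, eyes
import cv2, numpy as np
print(bot.state())
for n in ["scene","top","wrist"]:
    s=eyes.snapshot(n); cv2.imwrite(f"pics/{n}0.png",s["color"][:,:,::-1])
    np.savez(f"{n}0.npz",**s)
    print(n,{k:np.round(v,4).tolist() for k,v in s.items() if k!="color"})
E
```

```text
pics
{'time': 0.0, 'joints': array([-7.74124718e+01,  9.11466647e+00,  9.15722426e+01,  1.62934597e-03,
        7.94232845e+01, -1.20382355e+01]), 'qvel': array([ 0.02192732,  0.00835068,  0.03235718,  0.06994707, -0.0545925 ,
       -0.05669351]), 'effort': array([ 9.86370687e-04, -3.96000659e+01, -3.31429374e+01, -1.80960842e-04,
        8.52939062e-03,  5.61678405e-06]), 'tcp_pos': array([ 0.23944774, -0.52211016,  0.23029653]), 'orientation': array([[-3.91850679e-04,  4.16684462e-01, -9.09051102e-01],
       [ 1.88310480e-03, -9.09049252e-01, -4.16684426e-01],
       [-9.99998150e-01, -1.87511656e-03, -4.28448942e-04]]), 'wrist_force': array([-0.34987661,  0.62586577, -0.22012041]), 'moment': array([-0.00375397,  0.0060467 , -0.03384103]), 'finger_gap': 1.0042163356183407}
scene {'camera_matrix': [[413.6466, 0.0, 247.3468], [0.0, 413.6466, 191.5561], [0.0, 0.0, 1.0]], 'R': [[0.4933, 0.8698, 0.0076], [0.5233, -0.2898, -0.8014], [-0.6948, 0.3993, -0.5981]], 't': [-0.2182, -0.1741, 1.4342]}
top {'camera_matrix': [[393.7085, 0.0, 251.2465], [0.0, 393.7085, 195.1706], [0.0, 0.0, 1.0]], 'R': [[-0.0181, -0.9998, -0.0014], [-0.9904, 0.0181, -0.1367], [0.1367, -0.0011, -0.9906]], 't': [0.0252, 0.4831, 1.098]}
wrist {'camera_matrix': [[273.6517, 0.0, 252.1632], [0.0, 273.6517, 194.5795], [0.0, 0.0, 1.0]], 'tool_from_camera': [[-0.0001, -0.3102, 0.9507, -0.1437], [1.0, 0.0009, 0.0004, -0.0007], [-0.0009, 0.9507, 0.3102, -0.08], [0.0, 0.0, 0.0, 1.0]]}
```

View pics/scene0.png

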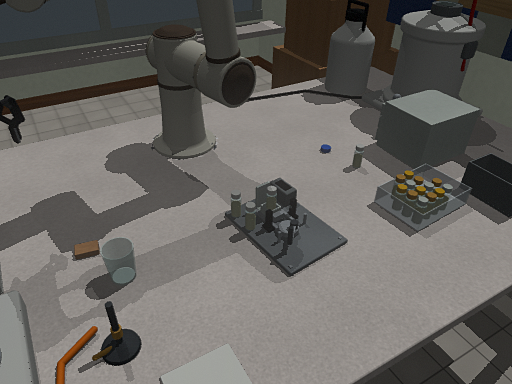

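View pics/top0.png

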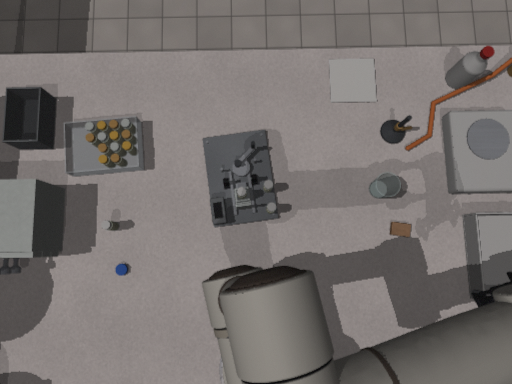

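View pics/wrist0.png

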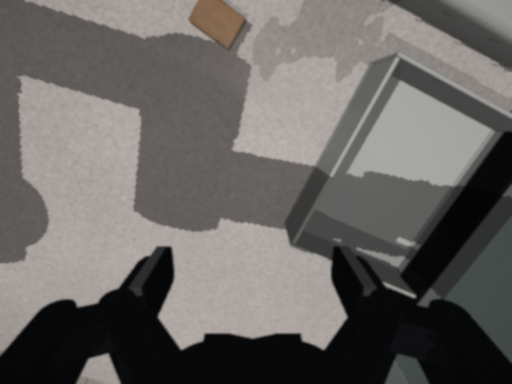

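The top view shows the stand as a dark plate at columns 205–277 and rows 130–225. The display box is near (218,208), the vials near (268,185) and (271,208), and the lever near (248,150). I'll enlarge both views.

```bash
python3 - <<'E'
import cv2, numpy as np
a=cv2.imread("pics/top0.png")[120:235,195:290]; cv2.imwrite("pics/top0z.png",cv2.resize(a,None,fx=5,fy=5,interpolation=cv2.INTER_CUBIC))
a=cv2.imread("pics/scene0.png")[170:280,215:355]; cv2.imwrite("pics/scene0z.png",cv2.resize(a,None,fx=5,fy=5,interpolation=cv2.INTER_CUBIC))
E
```

```text
(no output)
```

View pics/top0z.png

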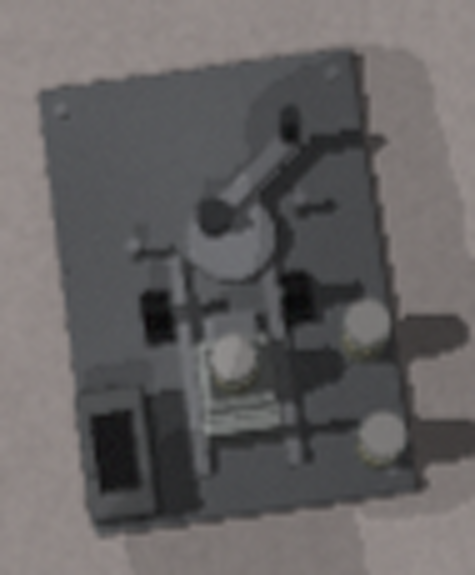

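View pics/scene0z.png

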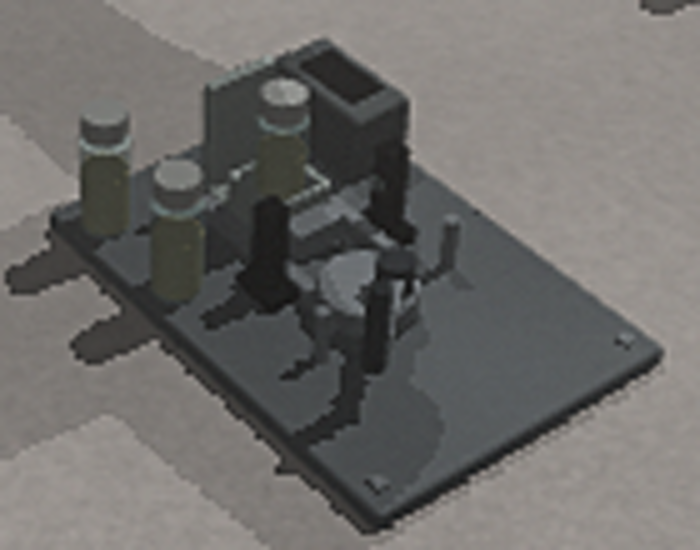

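```bash
cat > h.py <<'E'
import numpy as np
def ray(s,uv,z):
    K=s["camera_matrix"];R=s["R"];t=s["t"]
    d=R.T@np.linalg.inv(K)@np.array([uv[0],uv[1],1.]); c=-R.T@t
    return c+d*(z-c[2])/d[2]
def proj(s,X):
    p=s["camera_matrix"]@(s["R"]@np.asarray(X)+s["t"]); return p[:2]/p[2]
E
python3 - <<'E'
import numpy as np
from h import *
s=dict(np.load("top0.npz"))
z=lambda u,v:(195+(u+.5)/5-.5,120+(v+.5)/5-.5)
c=[ray(s,z(*p),.012) for p in [(40,92),(354,50),(420,490)]]
print(np.round(c,4))
print(np.linalg.norm(c[0]-c[1]),np.linalg.norm(c[1]-c[2]))
o=(c[0]+c[2])/2
f=(c[1]-c[2])[:2]; l=(c[0]-c[1])[:2]
f=f/np.linalg.norm(f)+ np.array([l[1],-l[0]])/np.linalg.norm(l)
yaw=np.arctan2(f[1],f[0]); print("origin",o,"yaw",np.degrees(yaw))
R=np.array([[np.cos(yaw),-np.sin(yaw)],[np.sin(yaw),np.cos(yaw)]])
S=lambda P:(R.T@(np.asarray(P)[:2]-o[:2])*1000).round(1)
for n,p,h in [("hub",(215,215),.05),("pin",(290,119),.087),("sampletop",(233,357),.098),("vb",(367,325),.087),("va",(382,437),.087),("postL",(159,302),.07),("postR",(299,285),.07),("peg+",(135,243),.044),("plate",(243,415),.09)]:
    w=ray(s,z(*p),h); print(n,w.round(4),S(w))
s=dict(np.load("scene0.npz"))
z=lambda u,v:(215+(u+.5)/5-.5,170+(v+.5)/5-.5)
for n,p,h in [("c1",(662,352),.012),("c2",(375,525),.012),("c3",(50,222),.012),("pin",(397,260),.087),("peg+",(452,220),.044),("sample",(283,93),.098)]:
    w=ray(s,z(*p),h); print(n,w.round(4),S(w))
E
```

```text
[[ 0.6615  0.1586  0.012 ]
 [ 0.684  -0.0296  0.012 ]
 [ 0.4192 -0.0619  0.012 ]]
0.18953628443214857 0.266689166847242
origin [0.54038543 0.04834353 0.012     ] yaw 6.875913739054159
hub [0.576  0.0538 0.05  ] [36.   1.1]
pin [0.6216 0.01   0.087 ] [ 76.  -47.7]
sampletop [0.4865 0.0435 0.098 ] [-54.1   1.6]
vb [ 0.5046 -0.0301  0.087 ] [-45.  -73.6]
va [ 0.4426 -0.0368  0.087 ] [-107.3  -72.8]
postL [0.5225 0.0851 0.07  ] [-13.4  38.6]
postR [0.5307 0.0067 0.07  ] [-14.6 -40.2]
peg+ [0.5618 0.1001 0.044 ] [27.5 48.9]
plate [0.4557 0.0387 0.09  ] [-85.2   0.6]
c1 [0.6673 0.1564 0.012 ] [138.9  92.1]
c2 [ 0.6917 -0.0318  0.012 ] [140.6 -97.7]
c3 [ 0.4305 -0.0631  0.012 ] [-122.4  -97.5]
pin [0.6147 0.0267 0.087 ] [ 71.2 -30.4]
peg+ [0.5633 0.1003 0.044 ] [28.9 48.9]
sample [0.4897 0.042  0.098 ] [-51.   -0.2]
```

```bash
cat >> h.py <<'E'
O=np.array([0.5404,0.0483]); YAW=np.radians(6.88)
def W(x,y,z):
    c,s=np.cos(YAW),np.sin(YAW); x/=1000;y/=1000
    return np.array([O[0]+c*x-s*y,O[1]+s*x+c*y,z/1000])
def cmds(st,way,claw):
    """way: list of (world xyz, yaw deg of tool y axis). rows in command units, relative to st"""
    Rm=st["orientation"]; y=Rm[:,1]; y0=np.degrees(np.arctan2(y[1],y[0]))
    out=[]
    for X,yw in way:
        d=Rm.T@(X-st["tcp_pos"])/0.2
        dr=-((yw-y0+180)%360-180)/90
        out.append([claw]+np.round(d,3).tolist()+[round(dr,3)])
    return y0,out
E
python3 - <<'E'
import numpy as np,cv2
from h import *
for n,off in [("top",(195,120,95,115)),("scene",(215,170,140,110))]:
    s=dict(np.load(n+"0.npz")); im=s["color"][:,:,::-1]
    x,y,w,h=off
    a=cv2.resize(im[y:y+h,x:x+w],None,fx=5,fy=5,interpolation=cv2.INTER_CUBIC)
    for P in [(36,0,50),(25.5,48,44),(39.5,-50,44),(76,-48,87),(76,-48,44),(-14,40,70),(-14,-40,70),(-95,22,90),(-95,-22,90),(-55,0,98),(135,95,12),(135,-95,12),(-135,-95,12)]:
        p=(proj(s,W(*P))-[x,y])*5+2
        cv2.circle(a,(int(p[0]),int(p[1])),3,(0,0,255),-1)
    cv2.imwrite(f"pics/{n}_chk.png",a)
E
```

```text
(no output)
```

View pics/scene_chk.png

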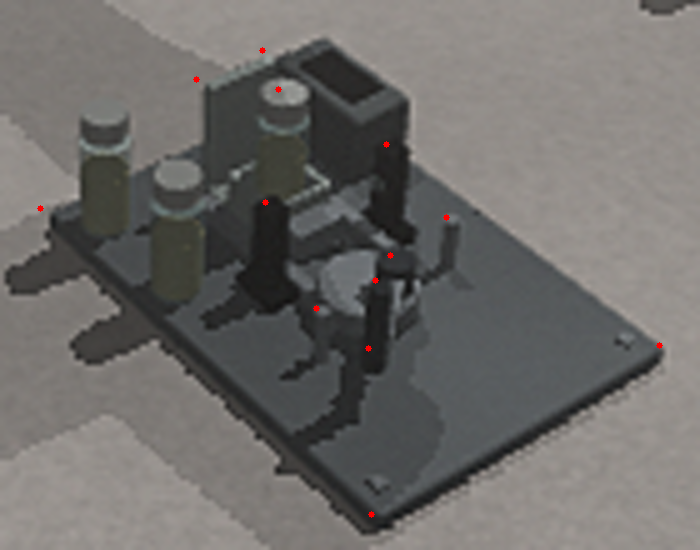

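View pics/top_chk.png

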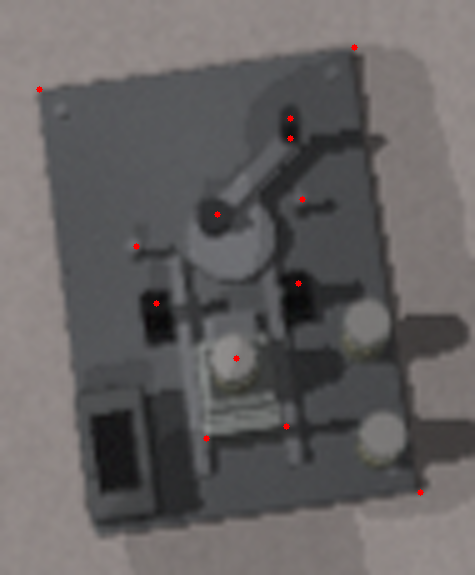

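The known points reproject within about 2 mm in both views. The pin is at about (76,-48) mm in the stand frame, so the cam is at about 2.43 rad. Next I'll move above the pin with the jaws along its tangent.

```bash
python3 - <<'E'
from cell import bot
from h import *
st=bot.state(); P=W(77,-48,210); print(P)
print(cmds(st,[(st["tcp_pos"]*.5+P*.5,-133),(P,-133)],0.2))
E
```

```text
[0.62259547 0.00986949 0.21      ]
(np.float64(-65.37335620762923), [[0.2, 0.053, -0.81, -1.425, np.float64(0.751)], [0.2, 0.106, -1.62, -2.85, np.float64(0.751)]])
```

Request:
apply_moves --pt "0.2 0 -0.5 -0.9 0" --pt "0.2 0 -0.5 -0.9 0" --pt "0.2 0 -0.5 -0.9 0" --pt "0.2 0 -0.5 -0.9 0" --pt "0.2 0 -0.5 -0.9 0"

```text
time: 0.57
tcp_pos: [0.3622, -0.3543, 0.2304]
orientation: [[-0.0, 0.416, -0.909], [0.002, -0.909, -0.416], [-1.0, -0.002, -0.001]]
wrist_force: [0.9, 0.6, -0.3]
finger_gap: 0.398
```

Request:
apply_moves --pt "0.2 0 -0.5 -0.9 0" --pt "0.2 0 -0.5 -0.9 0" --pt "0.2 0 -0.5 -0.9 0" --pt "0.2 0 -0.5 -0.9 0" --pt "0.2 0 -0.5 -0.9 0"

```text
time: 0.98
tcp_pos: [0.4849, -0.1864, 0.2306]
orientation: [[-0.0, 0.416, -0.909], [0.002, -0.909, -0.416], [-1.0, -0.002, -0.0]]
wrist_force: [0.5, -0.3, -0.0]
finger_gap: 0.399
```

```bash
python3 - <<'E'
from cell import bot
from h import *
st=bot.state(); P=W(77,-48,210); print(st["time"],st["tcp_pos"],st["finger_gap"])
print(cmds(st,[(P,-133)],0.2))
E
```

```text
0.9833 [ 0.48489612 -0.18639518  0.23057256] 0.39949962893601393
(np.float64(-65.39565061017404), [[0.2, 0.105, -0.605, -1.035, np.float64(0.751)]])
```

Request:
apply_moves --pt "0.2 0 -0.55 -0.95 0.4" --pt "0.2 0 -0.55 -0.95 0.4" --pt "0.2 0 -0.55 -0.95 0.4" --pt "0.2 0 -0.55 -0.95 0.4" --pt "0.2 0 -0.55 -0.95 0.4"

```text
time: 1.4
tcp_pos: [0.5945, -0.0313, 0.2306]
orientation: [[-0.001, -0.147, -0.989], [0.002, -0.989, 0.147], [-1.0, -0.002, 0.001]]
wrist_force: [0.3, -0.9, 0.1]
finger_gap: 0.401
```

```bash
python3 - <<'E'
from cell import bot
from h import *
st=bot.state(); P=W(77,-48,210); print(st["time"],st["tcp_pos"],st["finger_gap"])
print(cmds(st,[(P,-133)],0.2))
E
```

```text
1.4 [ 0.59452216 -0.03134887  0.2305821 ] 0.4005344938020507
(np.float64(-98.44546899929884), [[0.2, 0.103, -0.224, -0.109, np.float64(0.384)]])
```

Request:
apply_moves --pt "0.2 0.1 -0.22 -0.11 0.38" --pt "0.2 0.1 -0.22 -0.11 0.38" --pt "0.2 0.1 -0.22 -0.11 0.38" --pt "0.2 0.1 -0.22 -0.11 0.38" --pt "0.2 0.1 -0.22 -0.11 0.38"

```text
time: 1.82
tcp_pos: [0.6225, 0.0096, 0.2098]
orientation: [[-0.002, -0.681, -0.732], [0.002, -0.732, 0.681], [-1.0, 0.0, 0.003]]
wrist_force: [0.8, -0.3, -1.1]
finger_gap: 0.399
```

```bash
python3 - <<'E'
from cell import bot,eyes
from h import *
import cv2
st=bot.state()
s=eyes.snapshot("wrist"); im=s["color"][:,:,::-1].copy()
P=W(77,-48,87); print(st["time"],st["tcp_pos"],st["finger_gap"],st["joints"].round(1))
print(cmds(st,[(W(77,-48,56),-133)],0.2))
T=s["tool_from_camera"]
def pw(X):
    t=st["orientation"].T@(X-st["tcp_pos"]); c=np.linalg.inv(T)@np.append(t,1); p=s["camera_matrix"]@c[:3]; return p[:2]/p[2]
cv2.imwrite("pics/w1raw.png",im)
for Q in [(77,-48,87),(77,-48,44),(36,0,50),(25.5,48,44),(39.5,-50,44)]:
    p=pw(W(*Q)); print(Q,p); cv2.circle(im,(int(round(p[0])),int(round(p[1]))),2,(0,0,255),-1)
cv2.imwrite("pics/w1.png",im)
s=eyes.snapshot("scene"); cv2.imwrite("pics/s1.png",cv2.resize(s["color"][120:300,180:400,::-1],None,fx=3,fy=3))
E
```

```text
1.8167 [0.6224811  0.00963768 0.20976099] 0.3986816852223633 [-1.030e+01  1.700e+01  8.460e+01  1.000e-01  7.850e+01  1.226e+02]
(np.float64(-132.93497353320882), [[0.2, 0.769, -0.001, -0.002, np.float64(0.001)]])
(77, -48, 87) [252.50556069 186.93613689]
(77, -48, 44) [252.46209369 176.34220231]
(36, 0, 50) [252.68887254 227.9789598 ]
(25.5, 48, 44) [234.7828415 256.7499614]
(39.5, -50, 44) [277.59544416 194.85254564]
```

View pics/w1.png

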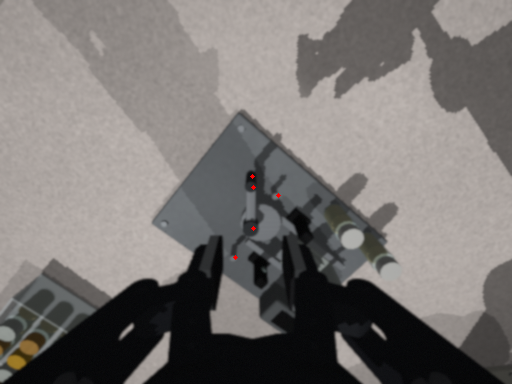

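View pics/s1.png

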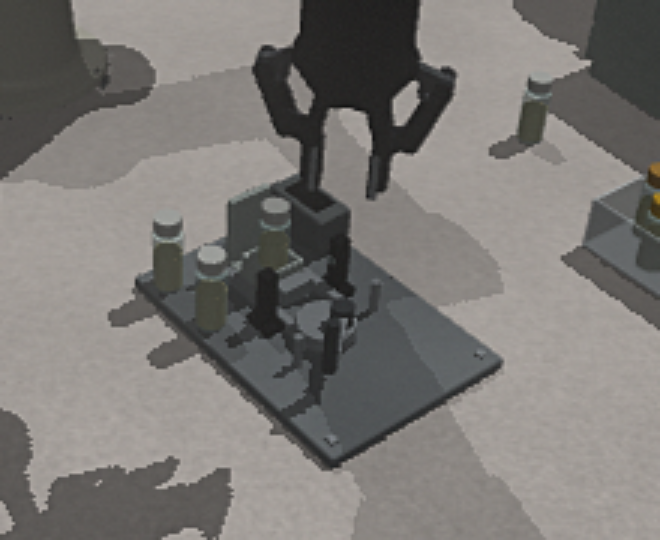

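The predicted hub and pin points fall on the hub at (251,228) and the pin at (251,180) in the wrist view, and the jaws straddle the pin. I'll descend around it.

Request:
apply_moves --pt "0.2 0.2 0 0 0" --pt "0.2 0.4 0 0 0" --pt "0.2 0.55 0 0 0" --pt "0.2 0.55 0 0 0"

```text
time: 2.25
tcp_pos: [0.6165, 0.0103, 0.0921]
orientation: [[-0.016, -0.675, -0.737], [0.005, -0.737, 0.675], [-1.0, 0.007, 0.015]]
wrist_force: [-2.0, 1.4, -0.8]
finger_gap: 0.398
```

```bash
python3 - <<'E'
from cell import bot,eyes
from h import *
import cv2
st=bot.state(); print(st["time"],st["tcp_pos"],st["wrist_force"])
s=eyes.snapshot("wrist"); cv2.imwrite("pics/w2.png",s["color"][:,:,::-1])
s=eyes.snapshot("scene"); cv2.imwrite("pics/s2.png",cv2.resize(s["color"][120:300,180:400,::-1],None,fx=3,fy=3))
print(cmds(st,[(W(77,-48,56),-133)],0.2))
E
```

```text
2.25 [0.61647605 0.01030492 0.09207376] [-2.03614466  1.43170129 -0.83225134]
(np.float64(-132.48574466800443), [[0.2, 0.18, -0.02, -0.027, np.float64(0.006)]])
```

View pics/w2.png

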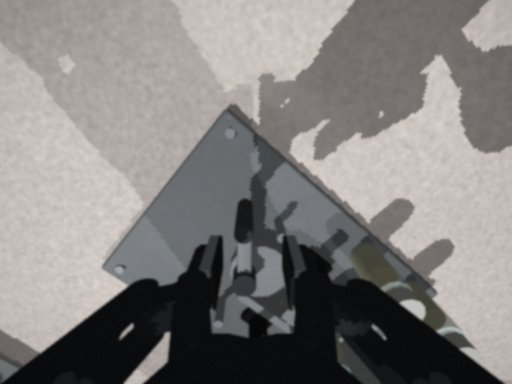

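View pics/s2.png

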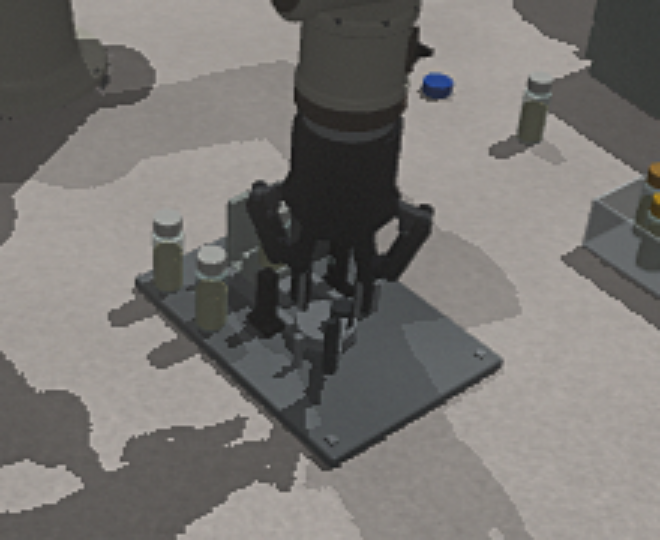

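Both views show the jaws above the pin, with the pin top near (245,238) in the wrist view. The reading was taken mid-motion, so the tool lags a few mm. I'll let it settle and correct.

Request:
apply_moves --pt "0.2 0 -0.02 -0.027 0" --pt "0.2 0 -0.02 -0.027 0"

```text
time: 2.52
tcp_pos: [0.6315, 0.0081, 0.1032]
orientation: [[0.002, -0.676, -0.737], [0.001, -0.737, 0.676], [-1.0, -0.003, -0.001]]
wrist_force: [-0.3, 0.5, 0.3]
finger_gap: 0.401
```

```bash
python3 - <<'E'
from cell import bot,eyes
from h import *
import cv2
st=bot.state(); print(st["time"],st["tcp_pos"],st["wrist_force"],st["orientation"].round(3).tolist(),st["qvel"].round(1))
s=eyes.snapshot("wrist"); cv2.imwrite("pics/w3.png",s["color"][:,:,::-1])
print(cmds(st,[(W(77,-48,56),-133)],0.2))
E
```

```text
2.5167 [0.63148766 0.00809658 0.10318948] [-0.31668069  0.48503805  0.25110132] [[0.002, -0.676, -0.737], [0.001, -0.737, 0.676], [-1.0, -0.003, -0.001]] [-0.1 -0.6  0.9  0.  -0.1  0.2]
(np.float64(-132.5078781055109), [[0.2, 0.236, 0.024, 0.039, np.float64(0.005)]])
```

View pics/w3.png

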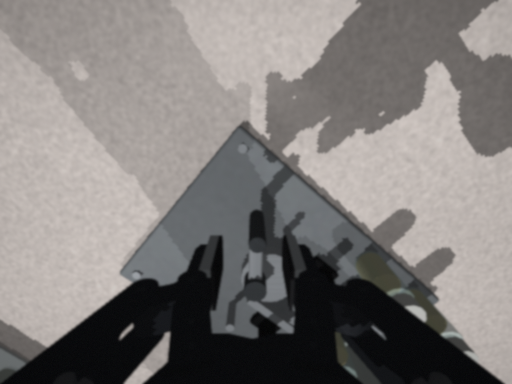

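Settled, upright, and the pin sits at (257,210–250) between the jaws. The earlier offset was motion lag. I'll descend to z = 56 mm.

Request:
apply_moves --pt "0.2 0 0.02 0.04 0" --pt "0.2 0.08 0.02 0.04 0" --pt "0.2 0.16 0.02 0.04 0" --pt "0.2 0.23 0.02 0.04 0" --pt "0.2 0.23 0.02 0.04 0"

```text
time: 2.98
tcp_pos: [0.6201, 0.0112, 0.0542]
orientation: [[-0.003, -0.676, -0.737], [0.002, -0.737, 0.676], [-1.0, 0.0, 0.004]]
wrist_force: [-1.1, 0.2, -0.7]
finger_gap: 0.4
```

Request:
apply_moves --pt "0.4 0 0 0 0" --pt "0.4 0 0 0 0"

```text
time: 3.15
tcp_pos: [0.62, 0.0113, 0.0547]
orientation: [[-0.003, -0.675, -0.737], [0.002, -0.737, 0.675], [-1.0, 0.0, 0.004]]
wrist_force: [0.9, -0.8, -0.5]
finger_gap: 0.302
```

```bash
python3 - <<'E'
from cell import bot,eyes
from h import *
import cv2
st=bot.state(); print(st["time"],st["tcp_pos"],st["wrist_force"],st["orientation"].round(3).tolist(),st["qvel"].round(1),st["finger_gap"])
s=eyes.snapshot("wrist"); cv2.imwrite("pics/w4.png",s["color"][:,:,::-1])
s=eyes.snapshot("scene"); cv2.imwrite("pics/s4.png",cv2.resize(s["color"][120:300,180:400,::-1],None,fx=3,fy=3))
print(cmds(st,[(W(77,-48,56),-133)],0.2))
E
```

```text
3.15 [0.62004615 0.01131588 0.05467539] [ 0.87041226 -0.84836589 -0.48486115] [[-0.003, -0.675, -0.737], [0.002, -0.737, 0.675], [-1.0, 0.0, 0.004]] [ 0.1 -0.3 -0.7  0.2 -0.1  0. ] 0.30185797036333334
(np.float64(-132.490968367013), [[0.2, -0.007, -0.003, -0.014, np.float64(0.006)]])
```

View pics/w4.png

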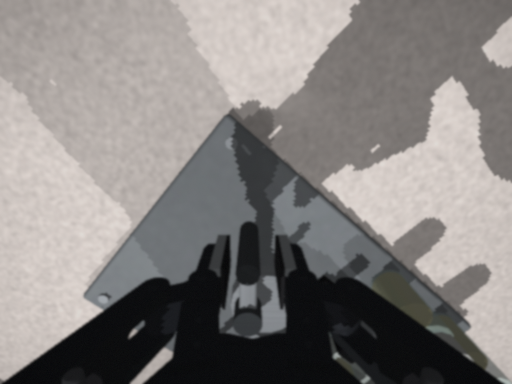

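View pics/s4.png

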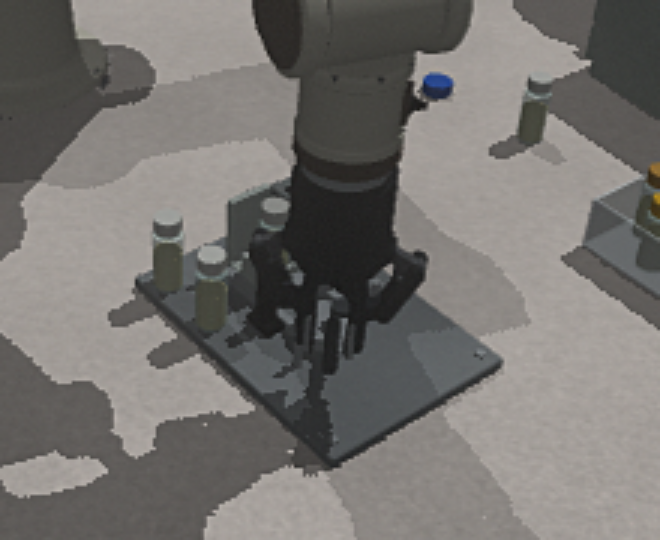

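The pin is caged between the fingers at (248,225–285). Next I'll sweep along the arc in 6° steps.

```bash
cat > arc.py <<'E'
import sys
from cell import bot
from h import *
st=bot.state()
A=[float(x) for x in sys.argv[1:]]
way=[]
for a in A:
    r=np.radians(a); way.append((W(36+65.5*np.sin(r),0.5+65.5*np.cos(r),56),6.9-a))
y0,o=cmds(st,way,0.56)
d=st["tcp_pos"]-W(36,0.5,0)
c,s=np.cos(YAW),np.sin(YAW); v=np.array([c*d[0]+s*d[1],-s*d[0]+c*d[1]])*1000
print("t",st["time"],"F",st["wrist_force"].round(1),"tcp a",np.degrees(np.arctan2(v[0],v[1])).round(1),"r",np.hypot(*v).round(1),"z",st["tcp_pos"][2].round(4),"yaw a",round(6.9-y0,1),"gap",round(st["finger_gap"],3),"tilt",st["orientation"][:2,0].round(3))
for r in o: print([float(x) for x in r])
E
python3 arc.py 134 128 122 116 110
```

```text
t 3.25 F [ 0.7 -0.3  0.3] tcp a 140.1 r 61.3 z 0.0553 yaw a 139.4 gap 0.301 tilt [-0.002  0.002]
[0.56, -0.003, -0.035, -0.02, -0.06]
[0.56, -0.003, -0.068, -0.015, -0.127]
[0.56, -0.003, -0.102, -0.006, -0.193]
[0.56, -0.003, -0.134, 0.006, -0.26]
[0.56, -0.003, -0.165, 0.021, -0.327]
```

Request:
apply_moves --pt "0.56 0 -0.035 -0.02 -0.06" --pt "0.56 0 -0.07 -0.015 -0.13" --pt "0.56 0 -0.1 -0.005 -0.19" --pt "0.56 0 -0.135 0.005 -0.26" --pt "0.56 0 -0.165 0.02 -0.325"

```text
time: 3.67
tcp_pos: [0.641, 0.0366, 0.0562]
orientation: [[-0.0, -0.224, -0.975], [-0.001, -0.975, 0.224], [-1.0, 0.001, -0.0]]
wrist_force: [0.3, -5.5, -2.1]
finger_gap: 0.22
```

```bash
python3 arc.py 108 102 96 90 84; python3 - <<'E'
from cell import eyes
import cv2
s=eyes.snapshot("wrist"); cv2.imwrite("pics/w5.png",s["color"][:,:,::-1])
E
```

```text
t 3.6667 F [ 0.3 -5.5 -2.1] tcp a 111.2 r 67.0 z 0.0562 yaw a 109.8 gap 0.22 tilt [-0.    -0.001]
[0.56, 0.001, -0.018, 0.007, -0.021]
[0.56, 0.001, -0.052, 0.01, -0.087]
[0.56, 0.001, -0.086, 0.017, -0.154]
[0.56, 0.001, -0.119, 0.027, -0.221]
[0.56, 0.001, -0.15, 0.04, -0.287]
```

View pics/w5.png

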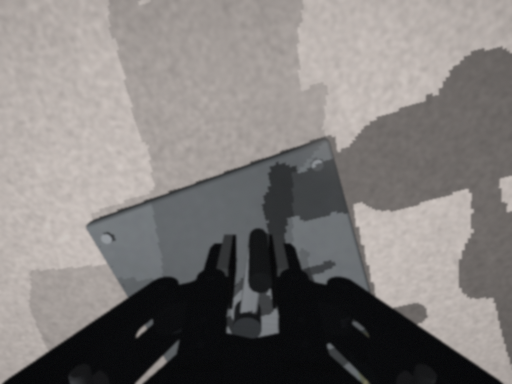

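The lever is turning with about 5.5 N of force, as expected. The pin is at (260,230–290), against the trailing finger.

Request:
apply_moves --pt "0.56 0 -0.02 0.007 -0.02" --pt "0.56 0 -0.05 0.01 -0.085" --pt "0.56 0 -0.085 0.017 -0.155" --pt "0.56 0 -0.12 0.027 -0.22" --pt "0.56 0 -0.15 0.04 -0.285"

```text
time: 4.13
tcp_pos: [0.6417, 0.0675, 0.0571]
orientation: [[0.005, 0.228, -0.974], [-0.002, -0.974, -0.228], [-1.0, 0.003, -0.004]]
wrist_force: [3.9, -5.7, -4.3]
finger_gap: 0.218
```

```bash
python3 arc.py 80 74 68 62 56
```

```text
t 4.1333 F [ 3.9 -5.7 -4.3] tcp a 84.5 r 67.2 z 0.0571 yaw a 83.7 gap 0.218 tilt [ 0.005 -0.002]
[0.56, 0.005, -0.026, 0.009, -0.041]
[0.56, 0.005, -0.06, 0.013, -0.108]
[0.56, 0.005, -0.094, 0.021, -0.175]
[0.56, 0.005, -0.126, 0.032, -0.241]
[0.56, 0.005, -0.157, 0.046, -0.308]
```

Request:
apply_moves --pt "0.56 0.005 -0.025 0.01 -0.04" --pt "0.56 0.005 -0.06 0.013 -0.11" --pt "0.56 0.005 -0.095 0.02 -0.175" --pt "0.56 0.005 -0.125 0.032 -0.24" --pt "0.56 0.005 -0.155 0.046 -0.31"

```text
time: 4.55
tcp_pos: [0.6284, 0.0948, 0.0576]
orientation: [[0.011, 0.659, -0.752], [-0.003, -0.752, -0.659], [-1.0, 0.01, -0.006]]
wrist_force: [6.3, -2.1, -3.9]
finger_gap: 0.218
```

```bash
python3 arc.py 52 46 40 34 28; python3 - <<'E'
from cell import eyes
import cv2
s=eyes.snapshot("scene"); cv2.imwrite("pics/s6.png",cv2.resize(s["color"][120:300,180:400,::-1],None,fx=3,fy=3))
s=eyes.snapshot("wrist"); cv2.imwrite("pics/w6.png",s["color"][:,:,::-1])
E
```

```text
t 4.55 F [ 6.3 -2.1 -3.9] tcp a 58.3 r 66.9 z 0.0576 yaw a 55.7 gap 0.218 tilt [ 0.011 -0.003]
[0.56, 0.007, -0.036, 0.007, -0.041]
[0.56, 0.007, -0.07, 0.011, -0.107]
[0.56, 0.007, -0.104, 0.019, -0.174]
[0.56, 0.006, -0.136, 0.03, -0.241]
[0.56, 0.006, -0.167, 0.044, -0.307]
```

View pics/s6.png

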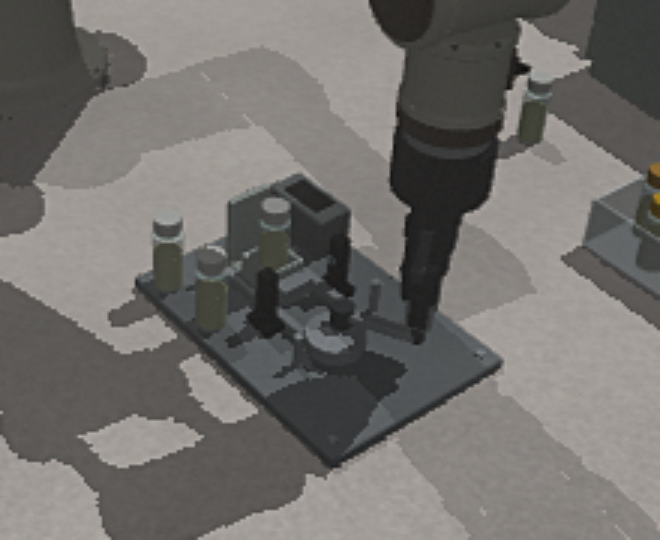

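View pics/w6.png

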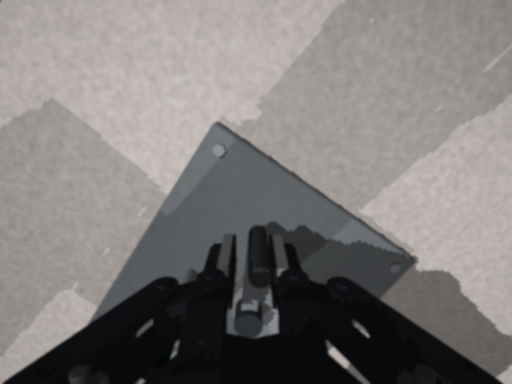

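The lever is past its halfway point, pointing to (415,335) in the scene view, and the pin is still between the fingers. I'll continue.

Request:
apply_moves --pt "0.56 0.005 -0.035 0.007 -0.04" --pt "0.56 0.005 -0.07 0.011 -0.105" --pt "0.56 0.005 -0.105 0.02 -0.175" --pt "0.56 0.005 -0.135 0.03 -0.24" --pt "0.56 0.005 -0.165 0.044 -0.305"

```text
time: 5.07
tcp_pos: [0.6014, 0.1148, 0.0578]
orientation: [[0.015, 0.931, -0.366], [-0.002, -0.366, -0.931], [-1.0, 0.015, -0.003]]
wrist_force: [6.2, -0.6, -1.5]
finger_gap: 0.222
```

```bash
python3 arc.py 25 19 13 7 3
```

```text
t 5.0667 F [ 6.2 -0.6 -1.5] tcp a 29.2 r 66.6 z 0.0578 yaw a 28.3 gap 0.222 tilt [ 0.015 -0.002]
[0.56, 0.009, -0.024, 0.006, -0.037]
[0.56, 0.008, -0.058, 0.01, -0.104]
[0.56, 0.007, -0.092, 0.017, -0.17]
[0.56, 0.007, -0.124, 0.028, -0.237]
[0.56, 0.007, -0.145, 0.037, -0.282]
```

Request:
apply_moves --pt "0.56 0.007 -0.025 0.006 -0.035" --pt "0.56 0.007 -0.06 0.01 -0.105" --pt "0.56 0.007 -0.09 0.017 -0.17" --pt "0.56 0.007 -0.125 0.028 -0.235" --pt "0.56 0.007 -0.145 0.037 -0.28"

```text
time: 5.48
tcp_pos: [0.5737, 0.119, 0.0578]
orientation: [[0.021, 0.998, 0.066], [-0.001, 0.066, -0.998], [-1.0, 0.021, 0.002]]
wrist_force: [5.8, 2.2, 0.8]
finger_gap: 0.219
```

```bash
python3 arc.py 2 0 -2 -4 -4;python3 - <<'E'
from cell import eyes
import cv2
s=eyes.snapshot("scene"); cv2.imwrite("pics/s7.png",cv2.resize(s["color"][120:300,180:400,::-1],None,fx=3,fy=3))
s=eyes.snapshot("wrist"); cv2.imwrite("pics/w7.png",s["color"][:,:,::-1])
E
```

```text
t 5.4833 F [5.8 2.2 0.8] tcp a 4.8 r 65.9 z 0.0578 yaw a 3.1 gap 0.219 tilt [ 0.021 -0.001]
[0.56, 0.009, -0.017, 0.002, -0.012]
[0.56, 0.008, -0.028, 0.003, -0.035]
[0.56, 0.008, -0.039, 0.003, -0.057]
[0.56, 0.008, -0.051, 0.005, -0.079]
[0.56, 0.008, -0.051, 0.005, -0.079]
```

View pics/s7.png

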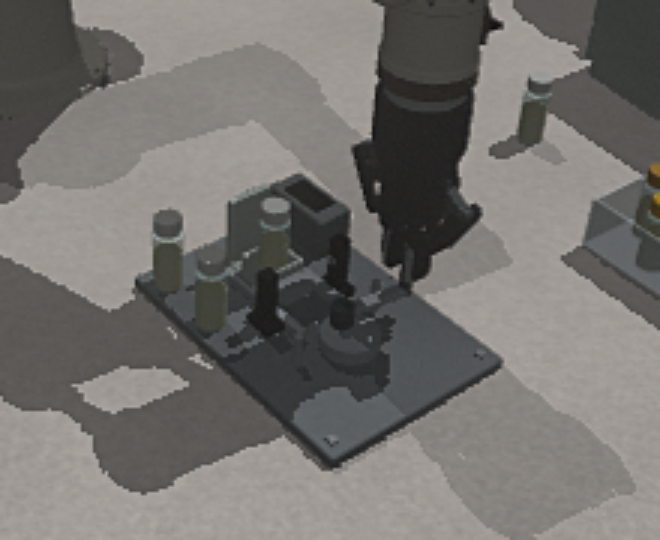

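View pics/w7.png

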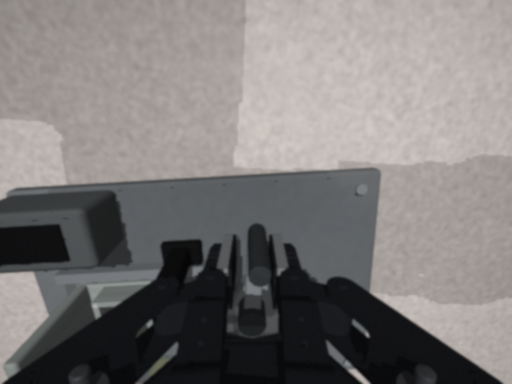

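The lever is nearly at the low point. I'll push the last few mm against the stop, watching the force.

Request:
apply_moves --pt "0.56 0.005 -0.02 0.002 -0.01" --pt "0.56 0.005 -0.03 0.002 -0.02" --pt "0.56 0.005 -0.04 0.002 -0.03" --pt "0.56 0.005 -0.045 0.002 -0.03"

```text
time: 5.92
tcp_pos: [0.5661, 0.1183, 0.0577]
orientation: [[0.023, 0.994, 0.105], [-0.0, 0.105, -0.994], [-1.0, 0.023, 0.003]]
wrist_force: [7.4, 3.2, -1.3]
finger_gap: 0.223
```

```bash
python3 arc.py -6 -8
```

```text
t 5.9167 F [ 7.4  3.2 -1.3] tcp a -1.8 r 66.0 z 0.0577 yaw a 0.8 gap 0.223 tilt [ 0.023 -0.   ]
[0.56, 0.008, -0.024, 0.004, -0.076]
[0.56, 0.008, -0.035, 0.006, -0.098]
```

Request:
apply_moves --pt "0.56 0.005 -0.015 0 0" --pt "0.56 0.005 -0.025 0 0" --pt "0.56 0.005 -0.035 0 0"

```text
time: 6.17
tcp_pos: [0.5653, 0.1181, 0.0582]
orientation: [[0.039, 0.994, 0.1], [0.002, 0.1, -0.995], [-0.999, 0.039, 0.002]]
wrist_force: [27.5, 6.7, -17.8]
finger_gap: 0.221
```

```bash
python3 arc.py -6 -8
```

```text
t 6.1667 F [ 27.5   6.7 -17.8] tcp a -2.6 r 65.9 z 0.0582 yaw a 1.2 gap 0.221 tilt [0.039 0.002]
[0.56, 0.01, -0.02, 0.004, -0.08]
[0.56, 0.01, -0.031, 0.005, -0.102]
```

The force jumped to 27 N with no further motion, so the lever is against its stop. I'll back off to centre the pin, then lift clear.

Request:
apply_moves --pt "0.4 0 0.02 0 0" --pt "0.4 0 0.025 0 0" --pt "0.4 0 0.025 0 0"

```text
time: 6.42
tcp_pos: [0.5698, 0.1183, 0.0583]
orientation: [[0.037, 0.995, 0.098], [0.002, 0.098, -0.995], [-0.999, 0.037, 0.002]]
wrist_force: [0.8, -0.3, 0.6]
finger_gap: 0.297
```

```bash
python3 arc.py 0
```

```text
t 6.4167 F [ 0.8 -0.3  0.6] tcp a 1.4 r 65.5 z 0.0583 yaw a 1.3 gap 0.297 tilt [0.037 0.002]
[0.56, 0.011, -0.009, 0.0, -0.014]
```

Request:
apply_moves --pt "0.4 -0.08 0.003 0 0" --pt "0.4 -0.16 0.006 0 0" --pt "0.4 -0.3 0.01 0 0" --pt "0.4 -0.5 0.02 0 0" --pt "0.4 -0.5 0.02 0 0"

```text
time: 6.83
tcp_pos: [0.5742, 0.1185, 0.1664]
orientation: [[0.048, 0.994, 0.096], [0.001, 0.096, -0.995], [-0.999, 0.048, 0.003]]
wrist_force: [1.4, -0.3, 0.5]
finger_gap: 0.302
```

```bash
python3 - <<'E'
from cell import eyes,bot
import cv2
from h import *
st=bot.state(); print(st["time"],st["tcp_pos"],st["orientation"].round(3).tolist(),st["wrist_force"])
for n,(x,y,w,h) in [("top",(195,120,95,115)),("scene",(215,170,140,110))]:
    s=eyes.snapshot(n); np.savez(n+"8.npz",**s); cv2.imwrite(f"pics/{n}8.png",cv2.resize(s["color"][y:y+h,x:x+w,::-1],None,fx=5,fy=5,interpolation=cv2.INTER_CUBIC))
    for P in [(-115,0,65),(36,65,87),(36,65,44)]: print(n,P,(proj(s,W(*P))-[x,y])*5+2)
P=W(-122,0,140)
print(P,cmds(st,[(P,-83.1)],0.4),cmds(st,[(P,6.9)],0.4))
E
```

```text
6.8333 [0.57415687 0.11849462 0.16643579] [[0.048, 0.994, 0.096], [0.001, 0.096, -0.995], [-0.999, 0.048, 0.003]] [ 1.40679627 -0.30034024  0.53280262]
top (-115, 0, 65) [252.32059398 472.92206182]
top (36, 65, 87) [ 98.28672233 216.03818232]
top (36, 65, 44) [105.34803729 232.34988922]
scene (-115, 0, 65) [205.68162481  85.33381506]
scene (36, 65, 87) [493.18836415 149.083309  ]
scene (36, 65, 44) [484.55505537 215.37791397]
[0.4192785  0.03368558 0.14      ] (np.float64(5.531419168184016), [[0.4, 0.094, -0.817, 0.347, np.float64(0.985)]]) (np.float64(5.531419168184016), [[0.4, 0.094, -0.817, 0.347, np.float64(-0.015)]])
```

View pics/scene8.png

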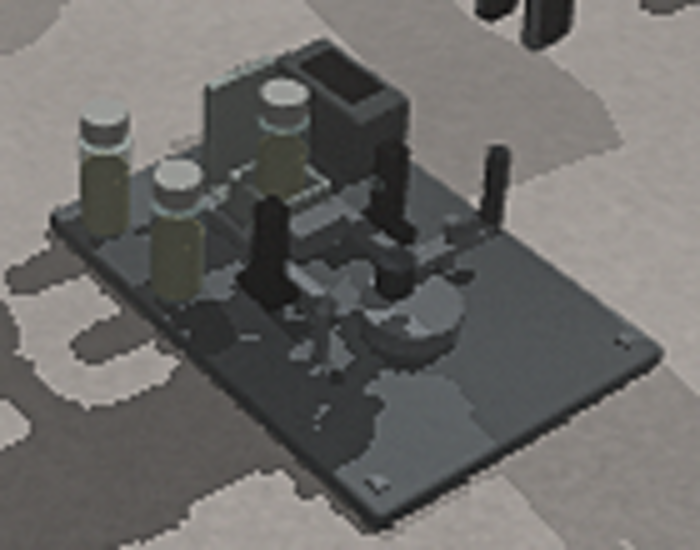

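View pics/top8.png

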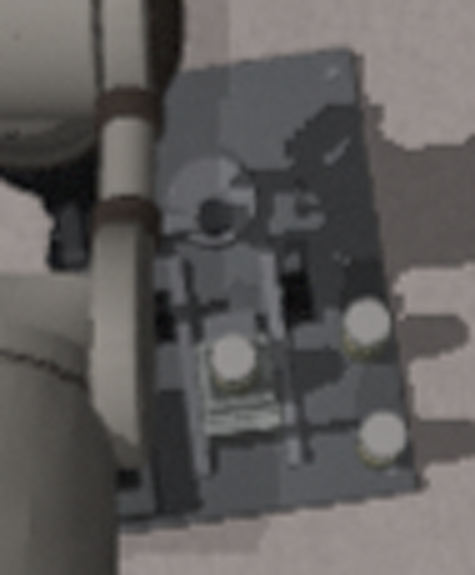

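The pin is now at (497,150) in the scene view, against a predicted (493,149) for the cam at low. The carriage and all bottles are unmoved. Now I'll move behind the push plate, shutting the fingers and rolling −90° so the wrist camera looks forward.

Request:
apply_moves --pt "1 0 -0.2 0.08 -0.08" --pt "1 0 -0.4 0.17 -0.16" --pt "1 0 -0.6 0.25 -0.24" --pt "1 0 -0.82 0.34 -0.32" --pt "1 0 -0.82 0.34 -0.4"

```text
time: 7.35
tcp_pos: [0.4074, 0.0345, 0.1498]
orientation: [[0.029, 0.749, 0.662], [0.002, 0.662, -0.749], [-1.0, 0.024, 0.018]]
wrist_force: [0.1, -0.6, -0.5]
finger_gap: -0.001
```

Request:
apply_moves --pt "1 0 0 0 -0.08" --pt "1 0 0 0 -0.16" --pt "1 0 0 0 -0.24" --pt "1 0 0 0 -0.32" --pt "1 0 0 0 -0.4"

```text
time: 7.77
tcp_pos: [0.4056, 0.0347, 0.1479]
orientation: [[0.025, 0.219, 0.975], [0.003, 0.976, -0.219], [-1.0, 0.009, 0.024]]
wrist_force: [0.3, 0.1, 0.9]
finger_gap: 0.001
```

```bash
python3 - <<'E'
from cell import eyes,bot
from h import *
st=bot.state(); print(st["time"],st["tcp_pos"],st["orientation"].round(3).tolist(),st["joints"].round(1),st["finger_gap"])
P=W(-121,0,140)
print(P,cmds(st,[(P,96.9)],1))
E
```

```text
7.7667 [0.40559078 0.03473525 0.14793865] [[0.025, 0.219, 0.975], [0.003, 0.976, -0.219], [-1.0, 0.009, 0.024]] [-12.6 -13.8 123.4   0.5  69.  -90.1] 0.0005331202643259707
[0.42027129 0.03380537 0.14      ] (np.float64(77.32980957690074), [[1, 0.042, 0.011, 0.072, np.float64(-0.217)]])
```

Request:
apply_moves --pt "1 0.04 0.01 0.07 -0.08" --pt "1 0.04 0.01 0.07 -0.16" --pt "1 0.04 0.01 0.07 -0.215" --pt "1 0.04 0.01 0.07 -0.215"

```text
time: 8.1
tcp_pos: [0.4182, 0.0339, 0.1383]
orientation: [[0.02, -0.118, 0.993], [0.004, 0.993, 0.117], [-1.0, 0.002, 0.021]]
wrist_force: [0.4, -0.1, -0.1]
finger_gap: 0.004
```

```bash
python3 - <<'E'
from cell import eyes,bot
from h import *
import cv2
st=bot.state(); print(st["time"],st["tcp_pos"],st["orientation"].round(3).tolist(),st["joints"].round(1),st["finger_gap"])
P=W(-122,0,60)
print(P,cmds(st,[(P,96.9)],1))
s=eyes.snapshot("scene"); cv2.imwrite("pics/s9.png",cv2.resize(s["color"][120:300,180:400,::-1],None,fx=3,fy=3))
s=eyes.snapshot("wrist"); cv2.imwrite("pics/w9.png",s["color"][:,:,::-1])
E
```

```text
8.1 [0.41815132 0.03392298 0.13832343] [[0.02, -0.118, 0.993], [0.004, 0.993, 0.117], [-1.0, 0.002, 0.021]] [ -12.3  -10.5  121.9    0.5   67.6 -109.3] 0.004363470811094497
[0.4192785  0.03368558 0.06      ] (np.float64(96.75096115369374), [[1, 0.392, -0.002, -0.003, np.float64(-0.002)]])
```

View pics/s9.png

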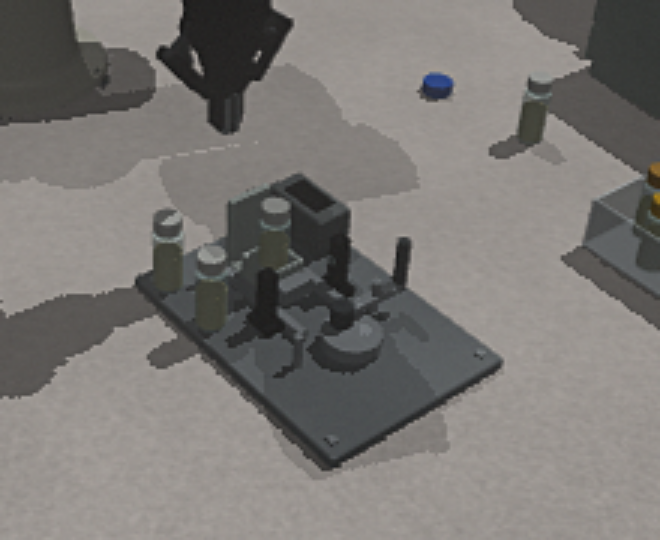

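View pics/w9.png

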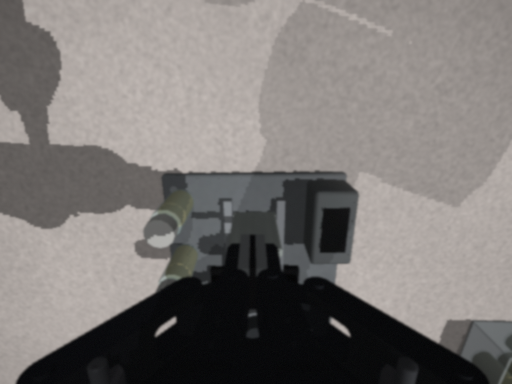

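The fingers are centred between the guides (columns 227 and 281) and behind the push plate. I'll descend slowly.

Request:
apply_moves --pt "1 0.07 0 -0.01 0" --pt "1 0.15 0 -0.01 0" --pt "1 0.23 0 -0.01 0" --pt "1 0.31 0 -0.01 0" --pt "1 0.38 0 -0.01 0"

```text
time: 8.62
tcp_pos: [0.4174, 0.0341, 0.0616]
orientation: [[0.02, -0.11, 0.994], [0.004, 0.994, 0.11], [-1.0, 0.002, 0.021]]
wrist_force: [-0.6, 0.4, 0.5]
finger_gap: -0.002
```

Request:
apply_moves --pt "1 0 0 0 0" --pt "1 0 0 0 0"

```text
time: 8.78
tcp_pos: [0.416, 0.0344, 0.0607]
orientation: [[0.017, -0.108, 0.994], [0.005, 0.994, 0.108], [-1.0, 0.003, 0.017]]
wrist_force: [0.4, 0.2, 0.3]
finger_gap: -0.004
```

```bash
python3 - <<'E'
from cell import eyes,bot
from h import *
import cv2
st=bot.state(); print(st["time"],st["tcp_pos"],st["orientation"].round(3).tolist(),st["wrist_force"])
print(cmds(st,[(W(x,0,62),96.9) for x in (-122,-106,-65)],1))
s=eyes.snapshot("scene"); cv2.imwrite("pics/s10.png",cv2.resize(s["color"][120:300,180:400,::-1],None,fx=3,fy=3))
E
```

```text
8.7833 [0.41601437 0.03435001 0.06065539] [[0.017, -0.108, 0.994], [0.005, 0.994, 0.108], [-1.0, 0.003, 0.017]] [0.43848468 0.22737435 0.31861365]
(np.float64(96.19898131244277), [[1, -0.006, -0.005, 0.016, np.float64(-0.008)], [1, -0.005, -0.004, 0.096, np.float64(-0.008)], [1, -0.001, -0.002, 0.301, np.float64(-0.008)]])
```

View pics/s10.png

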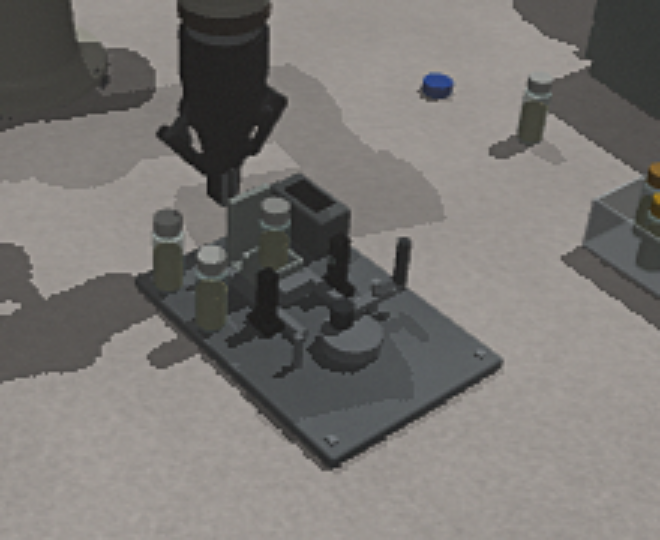

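The fingers are down behind the push plate, touching nothing. I'll push forward slowly.

Request:
apply_moves --pt "1 0 -0.003 0.02 0" --pt "1 0 -0.003 0.04 0" --pt "1 0 -0.003 0.06 0" --pt "1 0 -0.003 0.075 0" --pt "1 0 -0.003 0.09 0"

```text
time: 9.25
tcp_pos: [0.4358, 0.0355, 0.0624]
orientation: [[0.02, -0.108, 0.994], [0.004, 0.994, 0.108], [-1.0, 0.002, 0.021]]
wrist_force: [-0.3, -0.7, -0.6]
finger_gap: 0.004
```

Request:
apply_moves --pt "1 0 0 0.015 0" --pt "1 0 0 0.03 0" --pt "1 0 0 0.045 0" --pt "1 0 0 0.06 0" --pt "1 0 0 0.075 0"

```text
time: 9.67
tcp_pos: [0.4506, 0.0373, 0.0624]
orientation: [[0.019, -0.109, 0.994], [0.004, 0.994, 0.108], [-1.0, 0.002, 0.02]]
wrist_force: [-2.6, 0.5, 0.4]
finger_gap: 0.001
```

```bash
python3 - <<'E'
from cell import eyes,bot
from h import *
import cv2
st=bot.state(); print(st["time"],st["tcp_pos"],st["orientation"].round(3).tolist(),st["wrist_force"])
print(cmds(st,[(W(x,0,62),96.9) for x in (-106,-65)],1))
s=eyes.snapshot("scene"); cv2.imwrite("pics/s11.png",cv2.resize(s["color"][120:300,180:400,::-1],None,fx=3,fy=3))
E
```

```text
9.6667 [0.45055092 0.0372678  0.06243926] [[0.019, -0.109, 0.994], [0.004, 0.994, 0.108], [-1.0, 0.002, 0.02]] [-2.63936965  0.51240849  0.3546097 ]
(np.float64(96.22984435067666), [[1, 0.001, 0.0, -0.077, np.float64(-0.007)], [1, 0.005, 0.002, 0.128, np.float64(-0.007)]])
```

View pics/s11.png

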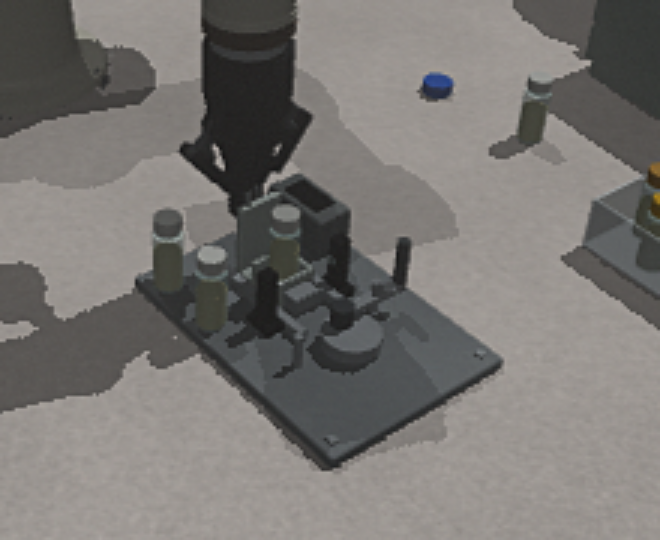

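The carriage is moving at about 2.6 N, and the bottle at (286,215) is riding along upright. I'll continue.

Request:
apply_moves --pt "1 0 0 0.02 0" --pt "1 0 0 0.035 0" --pt "1 0 0 0.05 0" --pt "1 0 0 0.065 0" --pt "1 0 0 0.08 0"

```text
time: 10.13
tcp_pos: [0.467, 0.0391, 0.0626]
orientation: [[0.019, -0.108, 0.994], [0.005, 0.994, 0.108], [-1.0, 0.002, 0.02]]
wrist_force: [-2.2, 0.9, -1.5]
finger_gap: 0.0
```

Request:
apply_moves --pt "1 0 0 0.01 0" --pt "1 0 0 0.02 0" --pt "1 0 0 0.03 0" --pt "1 0 0 0.035 0"

```text
time: 10.47
tcp_pos: [0.4742, 0.0399, 0.0628]
orientation: [[0.02, -0.108, 0.994], [0.005, 0.994, 0.108], [-1.0, 0.002, 0.02]]
wrist_force: [-1.3, 0.4, -1.7]
finger_gap: 0.002
```

```bash
python3 - <<'E'
from cell import bot
from h import *
st=bot.state(); print(st["time"],st["tcp_pos"],st["wrist_force"])
print(cmds(st,[(W(x,0,62),96.9) for x in (-65,)],1))
E
```

```text
10.4667 [0.47423704 0.03988582 0.06276365] [-1.34922305  0.41227393 -1.71860992]
(np.float64(96.22173686422735), [[1, 0.004, 0.002, 0.008, np.float64(-0.008)]])
```

Request:
apply_moves --pt "1 0 0 0.01 0" --pt "1 0 0 0.02 0" --pt "1 0 0 0.025 0" --pt "1 0 0 0.025 0"

```text
time: 10.8
tcp_pos: [0.4776, 0.0403, 0.0627]
orientation: [[0.015, -0.109, 0.994], [0.004, 0.994, 0.109], [-1.0, 0.003, 0.015]]
wrist_force: [-9.6, -1.2, 5.6]
finger_gap: -0.001
```

Request:
apply_moves --pt "1 0 0 0.01 0" --pt "1 0 0 0.02 0" --pt "1 0 0 0.02 0"

```text
time: 11.05
tcp_pos: [0.4776, 0.0404, 0.0626]
orientation: [[0.003, -0.11, 0.994], [0.003, 0.994, 0.11], [-1.0, 0.003, 0.004]]
wrist_force: [-20.8, -2.6, 15.7]
finger_gap: -0.0
```

Force rose to 21 N with no further motion, so the carriage is at its end stop. I'll back off, lift, and check.

Request:
apply_moves --pt "1 0 0 -0.03 0" --pt "1 0 0 -0.07 0" --pt "1 0 0 -0.1 0" --pt "1 0 0 -0.12 0"

```text
time: 11.38
tcp_pos: [0.4537, 0.0377, 0.0628]
orientation: [[0.005, -0.11, 0.994], [0.003, 0.994, 0.11], [-1.0, 0.003, 0.005]]
wrist_force: [-0.6, 0.2, -0.4]
finger_gap: -0.003
```

Request:
apply_moves --pt "1 -0.1 0 -0.02 0" --pt "1 -0.25 0 -0.05 0" --pt "1 -0.4 0 -0.1 0" --pt "1 -0.55 0 -0.3 0" --pt "1 -0.55 0 -0.45 0"

```text
time: 11.8
tcp_pos: [0.3663, 0.0265, 0.1772]
orientation: [[0.014, -0.111, 0.994], [0.001, 0.994, 0.111], [-1.0, -0.001, 0.014]]
wrist_force: [-0.0, -0.4, 0.7]
finger_gap: -0.005
```

Request:
apply_moves --pt "1 0 0 0 0" --pt "1 0 0 0 0" --pt "1 0 0 0 0"

```text
time: 12.05
tcp_pos: [0.3672, 0.0263, 0.1778]
orientation: [[0.017, -0.111, 0.994], [0.0, 0.994, 0.111], [-1.0, -0.002, 0.017]]
wrist_force: [0.4, 0.5, 0.3]
finger_gap: -0.0
```

```bash
python3 - <<'E'
from cell import eyes,bot
import cv2
from h import *
st=bot.state(); print(st["time"],st["tcp_pos"],st["wrist_force"],st["qvel"].round(1))
for n,(x,y,w,h) in [("top",(195,120,95,115)),("scene",(215,170,140,110))]:
    s=eyes.snapshot(n); np.savez(n+"12.npz",**s); cv2.imwrite(f"pics/{n}12f.png",s["color"][:,:,::-1])
    a=cv2.resize(s["color"][y:y+h,x:x+w,::-1],None,fx=5,fy=5,interpolation=cv2.INTER_CUBIC)
    for P in [(-14,0,98),(-54,22,90),(-54,-22,90),(36,65,87)]:
        p=(proj(s,W(*P))-[x,y])*5+2; print(n,P,p.round()); cv2.circle(a,(int(p[0]),int(p[1])),3,(0,0,255),-1)
    cv2.imwrite(f"pics/{n}12.png",a)
E
```

```text
12.05 [0.36718466 0.02628907 0.17778275] [0.43352901 0.47175322 0.31424735] [ 0.3  3.1 -1.2  0.   0.3  0.1]
top (-14, 0, 98) [226. 285.]
top (-54, 22, 90) [196. 364.]
top (-54, -22, 90) [276. 353.]
top (36, 65, 87) [ 98. 216.]
scene (-14, 0, 98) [330. 129.]
scene (-54, 22, 90) [312.  88.]
scene (-54, -22, 90) [245. 118.]
scene (36, 65, 87) [493. 149.]
```

View pics/scene12.png

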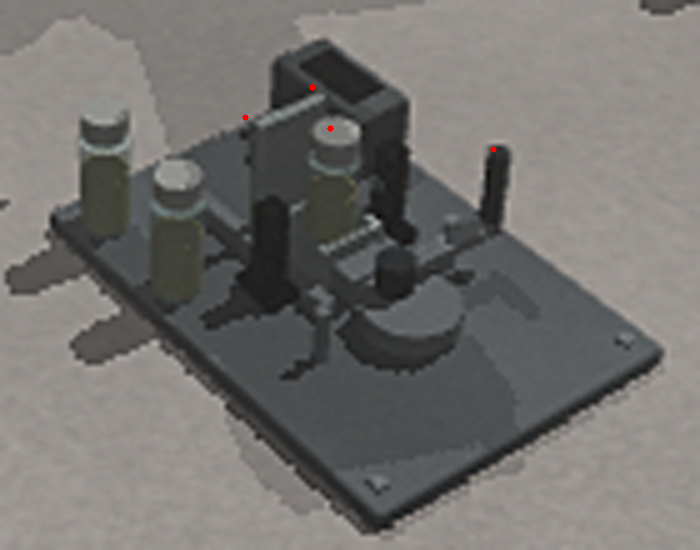

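View pics/top12.png

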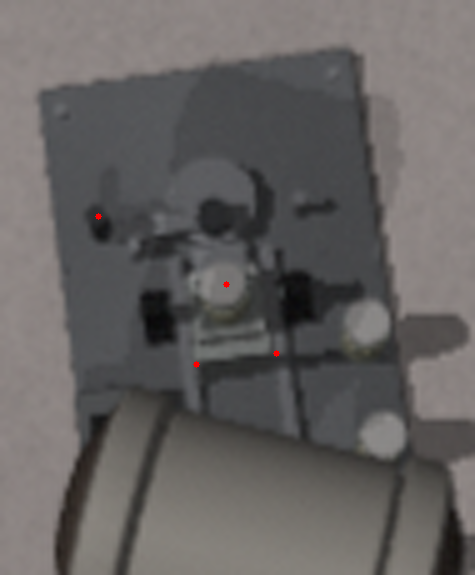

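View pics/scene12f.png

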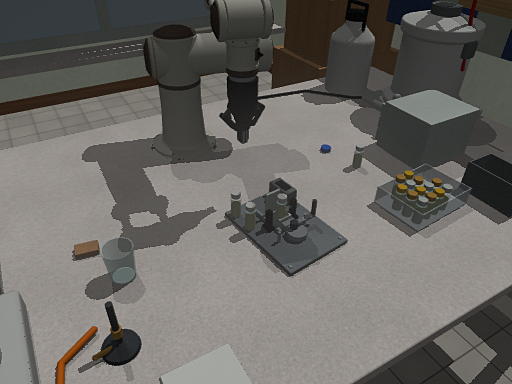

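The bottle stands upright between the posts and the arm is clear. I'll do one measured check of carriage travel before handing in.

```bash
python3 - <<'E'
import cv2
from h import *
for n,X0,half in [("scene",(-55,0,94),(6,5)),("top",(-55,0,98),(4,4))]:
    a=dict(np.load(n+"0.npz")); b=dict(np.load(n+"12.npz"))
    p=proj(a,W(*X0)); u,v=int(p[0]+.5),int(p[1]+.5); m=half[0]
    k=8
    up=lambda im:cv2.resize(im,None,fx=k,fy=k,interpolation=cv2.INTER_CUBIC)
    T=up(a["color"][v-m:v+m+1,u-m:u+m+1]); S0=u-20; S1=v-25
    I=up(b["color"][S1:S1+50,S0:S0+50])
    r=cv2.matchTemplate(I,T,cv2.TM_CCOEFF_NORMED); _,mx,_,loc=cv2.minMaxLoc(r)
    d=np.array(loc)/k+[S0,S1]-[u-m,v-m]
    w0=ray(a,p,X0[2]/1000); w1=ray(a,p+d,X0[2]/1000); e=w1-w0
    c,s=np.cos(YAW),np.sin(YAW); print(n,"score",round(mx,3),"px",d,"forward mm",1000*(c*e[0]+s*e[1]),"left",1000*(-s*e[0]+c*e[1]))
E
```

```text
scene score 0.932 px [10.375  7.75 ] forward mm 40.54353350022174 left 0.44669389179797636
top score 0.917 px [ -1.875 -14.625] forward mm 40.62436094320867 left -0.3572396518535265
```

Both views give about 40.6 mm of forward travel, against a 41 mm end stop. I'm handing in.

```bash
python3 - <<'E'
from cell import bot
print(bot.close_job()); print(bot.state()["time"])
E
```

```text
the job is handed in; nothing more can be done
None
the job is handed in; nothing more can be done
```

Both pushes are done and the job is handed in. The clock read about 12 s at the last check; hand-in gave no verdict.

- **Cam:** I put the partly open fingertips around the lever pin and pushed the lever round to its stop. Turning took about 5–7 N. At the stop the force jumped to 27 N with no further motion. The pin then showed within about 1 mm of its predicted low position, with the carriage still back.
- **Carriage:** I shut the fingertips and pushed the push plate forward with about 2–3 N until it stopped, when the force rose to 21 N. Image matching on the bottle gave 40.5 mm of travel in the scene view and 40.6 mm in the top view, against a stop at 41 mm.
- **Final state:** The sample bottle stands upright in its pocket between the black posts. The other bottles and things looked unmoved by eye; I did not measure them. The arm is clear, with wrist force near zero.
- **Disagreements:** The two cameras differed by about 2 mm on absolute positions. Some readings taken during fast moves lagged by up to about 10 mm and were corrected once the arm settled. By the end of the lever push the tool had tilted by up to 2–3°, with no visible effect.

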